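# Strip a gearbox shaft into its parts tray

## Robot

A 6-joint arm with a two-finger parallel gripper is mounted at the origin on a cart in front of the work surface, level with it; the furniture and walls round the work are solid. World frame = base frame: x ahead of the robot, y to its left, z up, the work surface at z = 0. Lengths are in m, angles in rad, forces in N, time in s.
With the tool pointing down it reaches from about 0.4 to 0.825 m from the base axis. Payload 7 kg.
Tool frame: the origin (TCP) lies on the centre line of the jaws, within the pads' length; the fingertips stand 14 mm ahead of it and the grasp point (between the pads) lies 5 mm behind it; z points along the fingers, y is the line along which they close (so a half turn about z gives the same grasp; the last joint's range is limited). The gripper opens to 88 mm and grips with 3 to 60 N. Pads are 19 mm wide; open, the fingers measure 130 mm over their backs; the gripper's body (78 mm by 193 mm) begins 47 mm behind the grasp point.
Start: joints at [1.551, 0.359, 0.012, 0, -1.224, -0.288], TCP at [0.205, 0.643, 0.241] pointing down, gripper open.
Joint ranges: [-3.07, 3.07], [-1.43, 2.12], [-1.02, 1.25], [-3.03, 1.67], [-3.05, -0], [-3.03, 3.03]. Speed limits (rad/s): [2.39, 2.39, 3.01, 3.14, 3.14, 3.14].

## Interface

Orientations are given as [roll, pitch, yaw] about the fixed x, y, z axes, in that order (R = Rz(yaw) Ry(pitch) Rx(roll)).
In Python, from station import arm gives the robot as it stands.
- The arm moves only by the tool move_arm, never from a script. Its argument "rows" is a list of rows, each an object with "translation": the shift along the tool's x, y, z in cm, a list of three; "rot": the turn, a rotation vector about the tool's x, y, z in degrees, a list of three; "hand": the closure, from 0 (fully open) to 1 (shut). A call has 1 to 8 rows; each row is the pose to reach, as a shift and turn from the pose commanded when the call began, along the tool's axes at that moment; what a row does not reach only later rows make up. A row lasts 1/12 s, in which the tool goes at most 41.7 mm and 7.16 degrees, less where a joint would pass 70% of its speed; a pose out of reach is approached as far as the arm can. A call with a gripper value outside its range is refused whole. The fingers move at their own pace and stop on an object; "squeeze" is the grip in N (left out, the last holds). Time passes only in rows, so rows that repeat a pose let the fingers close. It gives the time, the measured TCP pose, the force, the opening and the grip force at its end, in the units of the state.
- arm.get_state(): the state, without advancing time (a new reading comes with each control period).
- arm.grab_frame(name): name is "side" or "top" or "wrist"; returns (picture, depth): 400x640x3 uint8, red, green, blue; 400x640 float32, m along the optical axis (not along the pixel's ray), 0 where there is no reading.
- arm.camera_params(name): a dict with "vfov" (degrees; the focal length in pixels is half the picture's height over the tangent of half this angle, whatever the lens; pixels are square), "cx", "cy" (the principal point, pixels), "position" and "orientation" of the camera in the world; the wrist camera has in their place "tool_from_camera" (4x4, takes a point from camera to tool coordinates, whose origin is the TCP and whose axes are the flange's). Camera axes: x right, y down, z forward; pixel columns grow to the right and rows downward; lengths in m; the calibration is good to about 2 mm. A picture is of the moment at which its call begins: read the wrist's pose just before it. camera_params takes no time and is no camera call.
- arm.job_done(): hands the job in; it is judged then, once.
Trained networks look in the newest picture that a camera, given by its name, has taken for a name from the list of things; names that differ only in an ending like _2 or _b are one class to them, and where a whole thing is asked for, a point or a joint stands for the part that bears it (a point fixed in the world has none). Each returns a list of dicts, best first, with "p" (0 to 1); they miss things now and then, are a little off and sometimes report something else, mostly with a low value. They report only what shows in the picture. A call takes as long as a camera call.
- arm.search_frame(label, camera): "point" ([x, y, z] in m, in the coordinates of the camera as it stood for that picture, good to about 4 mm: the middle of the surface that is visible of it).
- arm.pinpoint(label, camera): "point" ([x, y, z] in m, in the coordinates of the camera as it stood for that picture, good to about 4 mm: a listed point, or the origin of a listed thing).
The state is a dict: "t": time; "q": joint angles; "qd": joint speeds; "joint_efforts": joint torques, N m; "eef_pos": TCP position; "ee_rot": TCP orientation; "force": force on the tool from outside, world axes, zero at the start; "moment": the same for the moment, N m; "width": finger opening in m; "gripper_force": force on a finger pad.
Only numpy, scipy, OpenCV 4.12 (cv2) and the standard library are available. Lean on these libraries where they do the work, as an engineer would, in place of code of your own. Each camera call takes 0.05 s, during which the arm holds its last target. There are 200 camera calls.

## Task

Strip the shaft standing in the clamp block from the top down, one part at a time: collar, pulley, bearing, gear. Put each part, before taking the next, flat and fully home in the recess of the tray that is cut for its size, same side up as on the shaft, and set it down gently: no part may be dropped.

Things in the scene. Friction and masses are not known exactly. Their poses are not given: they have to be found in the camera images.
- shaft_stand: Fixed. Steel shaft upright in an aluminium clamp block on a dark 124 x 90 mm base plate. Origin on the shaft axis at the plate's underside, on the bench; z up along the shaft. The gear rests on a shoulder at z = 44 mm; above it the shaft steps down (26, 23, 17, 14 mm thick) and ends at z = 96.5 mm. Nothing is fastened: each part has about 2 mm of play and lifts straight up off the shaft.
- collar: Dark steel shaft collar with a slit and a clamp screw, 28 mm outside diameter, 12 mm thick, 16 mm bore; about 0.04 kg. It is the topmost part. Origin on its axis in its lower face, at the start 87 mm above the origin of the stand; z is its axis, upward; round, so its yaw does not matter.
- pulley: Bright aluminium toothed-belt pulley with two flanges, 40 mm over the flanges, 14 mm thick, 19 mm bore; about 0.06 kg. It lies on the bearing. Origin on its axis in its lower face, at the start 73 mm above the origin of the stand; z is its axis, upward; round, so its yaw does not matter.
- bearing: Steel ball bearing, 52 mm outside diameter, 15 mm thick, 25 mm bore, with a brown seal between its two rings; about 0.13 kg. It lies on the gear. Origin on its axis in its lower face, at the start 58 mm above the origin of the stand; z is its axis, upward; round, so its yaw does not matter.
- gear: Steel spur gear, 30 teeth, 64 mm over the teeth, 14 mm thick, 28 mm bore, with a sunk dark web; about 0.26 kg. It is the lowest part on the shaft. Origin on its axis in its lower face, at the start 44 mm above the origin of the stand; z is its axis, upward; round, so its yaw does not matter.
- nest_collar: Fixed. Nest for the collar: dark square insert of 98 x 98 mm, 14 mm thick, in the tray, with the smallest of the four round recesses: floor blue, 38 mm across, 4 mm deep, its upper 2.5 mm flared to 43 mm. Origin at the centre of its underside, 4 mm above the bench; z up; recess in the middle; its floor at z = 10 mm, the top face at z = 14 mm.
- nest_pulley: Fixed. Nest for the pulley: dark square insert of 98 x 98 mm, 14 mm thick, in the tray, with the second smallest of the four round recesses: floor blue, 50 mm across, 4 mm deep, its upper 2.5 mm flared to 55 mm. Origin at the centre of its underside, 4 mm above the bench; z up; recess in the middle; its floor at z = 10 mm, the top face at z = 14 mm.
- nest_bearing: Fixed. Nest for the bearing: dark square insert of 98 x 98 mm, 14 mm thick, in the tray, with the second largest of the four round recesses: floor blue, 62 mm across, 4 mm deep, its upper 2.5 mm flared to 67 mm. Origin at the centre of its underside, 4 mm above the bench; z up; recess in the middle; its floor at z = 10 mm, the top face at z = 14 mm.
- nest_gear: Fixed. Nest for the gear: dark square insert of 98 x 98 mm, 14 mm thick, in the tray, with the largest of the four round recesses: floor blue, 74 mm across, 4 mm deep, its upper 2.5 mm flared to 79 mm. Origin at the centre of its underside, 4 mm above the bench; z up; recess in the middle; its floor at z = 10 mm, the top face at z = 14 mm.

How it is judged:
By the outcome, as a careful person would: the job done as asked, in the order asked, and still so for the second after the job is handed in, with the robot touching nothing.
It also fails if it takes over 109 s, if anything falls off the work surface, if the arm or the gripper's body presses on something with over 40 N, if the wrist force passes 120 N, or if a joint passes its speed limit or range.

## Working session

There is one attempt and no reset: what is moved stays moved. The work goes in short steps, Python scripts to look and compute and a tool call to move; the robot and the scene stay as the last step left them, time stands still between calls to the robot, and variables do not carry over. Pictures are saved under pics/ and viewed, at most 14 in all, crops included, and the job is handed in when it is done.

Besides the shell and the picture viewer there is one more tool, called after "Request:" as name(argument=value, ...), one argument or row to a line, values as JSON. move_arm: Moves the arm, as the interface text tells. Its arguments: {"type":"object","properties":{"rows":{"type":"array","items":{"type":"object","properties":{"translation":{"type":"array","items":{"type":"number"}},"rot":{"type":"array","items":{"type":"number"}},"hand":{"type":"number"}}}},"squeeze":{"type":"number"}},"required":["rows"]}

```bash
ls; mkdir -p pics; cat > h.py <<'E'
import numpy as np, cv2
from scipy.spatial.transform import Rotation as R
from station import arm
def cam(name):
    p=arm.camera_params(name); s=arm.get_state()
    if 'tool_from_camera' in p:
        T=np.eye(4); T[:3,:3]=R.from_euler('xyz',s['ee_rot']).as_matrix(); T[:3,3]=s['eef_pos']
        T=T@np.array(p['tool_from_camera'])
    else:
        T=np.eye(4); o=np.array(p['orientation'])
        T[:3,:3]=o if o.shape==(3,3) else R.from_euler('xyz',o).as_matrix()
        T[:3,3]=p['position']
    f=200/np.tan(np.radians(p['vfov'])/2)
    return p,T,f
def grab(name,save=None):
    p,T,f=cam(name); im,d=arm.grab_frame(name)
    if save: cv2.imwrite(save,im[:,:,::-1])
    v,u=np.mgrid[:400,:640]
    P=np.stack([(u-p['cx'])/f*d,(v-p['cy'])/f*d,d],-1)@T[:3,:3].T+T[:3,3]
    P[d==0]=np.nan
    return im,d,P,T
def w(T,pt): return T[:3,:3]@np.array(pt)+T[:3,3]
E
python3 - <<'E'
from h import *
np.set_printoptions(precision=4,suppress=True)
print(arm.get_state())
for c in ['side','top','wrist']:
    print(c,arm.camera_params(c))
    im,d,P,T=grab(c,f'pics/{c}0.png')
    for l in ['shaft_stand','collar','pulley','bearing','gear','nest_collar','nest_pulley','nest_bearing','nest_gear']:
        r=arm.pinpoint(l,c)
        print(l,[(w(T,x['point']).round(4),round(x['p'],2)) for x in r[:2]])
print(arm.get_state()['t'])
E
```

```text
pics
{'t': 0.0, 'q': array([ 1.5511,  0.3594,  0.011 , -0.0003, -1.2241, -0.2881]), 'qd': array([-0.0011, -0.001 , -0.0005,  0.0003,  0.0003,  0.0001]), 'joint_efforts': array([ -0.001 , -58.2718,  29.3053,   6.9969,   0.0068,  -0.0002]), 'eef_pos': array([0.2044, 0.6428, 0.2396]), 'ee_rot': array([ 3.1399, -0.0002, -0.3079]), 'force': array([-0.2181,  0.6286,  0.2524]), 'moment': array([-0.0452,  0.0374, -0.0279]), 'gripper_force': 0.0, 'width': 0.08792274686084005}
side {'vfov': 48.14581302697111, 'cx': 317.1825289159988, 'cy': 194.65040436737507, 'position': array([ 0.1571, -0.6698,  0.6115]), 'orientation': array([-2.2025,  0.0125, -0.455 ])}
shaft_stand [(array([ 0.5077, -0.1911,  0.0028]), 0.81)]
collar [(array([ 0.5086, -0.1831,  0.0823]), 0.66)]
pulley [(array([ 0.5109, -0.1869,  0.0731]), 0.75)]
bearing [(array([ 0.5117, -0.1889,  0.0557]), 0.66), (array([0.4295, 0.2497, 0.0046]), 0.41)]
gear [(array([ 0.5145, -0.1821,  0.0429]), 0.86)]
nest_collar [(array([0.545 , 0.1724, 0.0016]), 0.8)]
nest_pulley [(array([0.5311, 0.2695, 0.0012]), 0.96)]
nest_bearing [(array([0.4287, 0.2
[... 475 characters left out ...]
rray([ 0.5154, -0.1866,  0.0444]), 0.67)]
nest_collar [(array([0.5478, 0.1736, 0.0033]), 0.59)]
nest_pulley [(array([0.5226, 0.2736, 0.0017]), 0.63)]
nest_bearing [(array([0.4229, 0.2524, 0.0045]), 0.64), (array([0.5481, 0.1745, 0.0012]), 0.31)]
nest_gear [(array([0.4441, 0.1511, 0.0064]), 0.94)]
wrist {'vfov': 58.087987993902, 'cx': 318.32028196701094, 'cy': 197.94735092844036, 'tool_from_camera': array([[ 0.    , -0.9528, -0.3037,  0.0824],
       [ 1.    , -0.0003,  0.0009,  0.0014],
       [-0.001 , -0.3037,  0.9528, -0.1445],
       [ 0.    ,  0.    ,  0.    ,  1.    ]])}
shaft_stand []
collar []
pulley []
bearing []
gear []
nest_collar []
nest_pulley []
nest_bearing []
nest_gear []
1.5
```

View pics/top0.png

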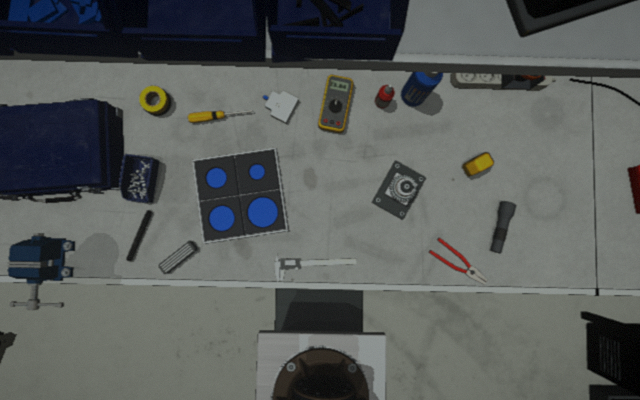

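View pics/side0.png

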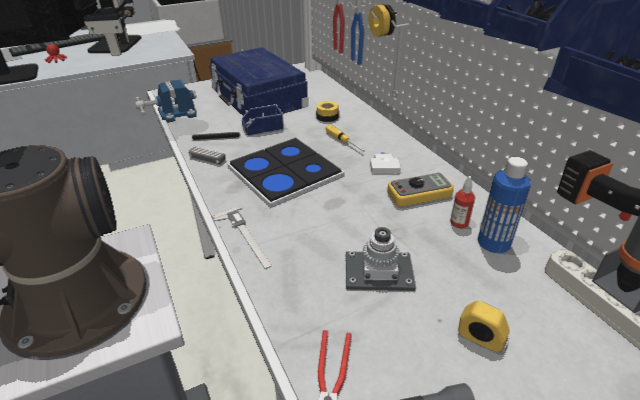

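The top view shows the stand at about (402,188). The tray recesses are collar (257,172), pulley (215,178), bearing (221,218) and gear (263,211). The side view agrees, and the path between them is clear.

```bash
python3 - <<'E'
from h import *
np.set_printoptions(precision=4,suppress=True)
def blobs(c,im):
    m=((im[:,:,2]>120)&(im[:,:,0]<70)&(im[:,:,2].astype(int)-im[:,:,1]>70)).astype(np.uint8)
    n,l,s,ce=cv2.connectedComponentsWithStats(m)
    return [(ce[i],s[i,4],l==i) for i in range(1,n) if s[i,4]>80]
rays={}
for c in ['top','side']:
    im,d,P,T=grab(c); p,_,f=cam(c)
    for ce,a,m in blobs(c,im):
        pos=np.nanmedian(P[m],0)
        if not(0.35<pos[0]<0.65 and 0.05<pos[1]<0.35): continue
        r=T[:3,:3]@np.array([(ce[0]-p['cx'])/f,(ce[1]-p['cy'])/f,1]); r/=np.linalg.norm(r)
        q=T[:3,3]+r*((0.014-T[2,3])/r[2])
        ext=np.ptp(P[m][:,:2],axis=0)
        print(c,ce,a,'depth',pos,'ray@.014',q,ext)
        rays.setdefault(c,[]).append((T[:3,3],r,q))
    s=(P[...,2]>0.066)&(P[...,2]<0.12)&(abs(P[...,0]-.51)<.05)&(abs(P[...,1]+.187)<.05)
    print(c,'stack',s.sum(),np.nanmean(P[s],0),np.nanmin(P[s],0),np.nanmax(P[s],0))
for o,r,q in rays['top']:
    o2,r2,q2=min(rays['side'],key=lambda k:np.linalg.norm(k[2]-q))
    A=np.stack([r,-r2],1); t=np.linalg.lstsq(A,o2-o,rcond=None)[0]
    print('tri',(o+r*t[0]+o2+r2*t[1])/2,'gap',np.linalg.norm(o+r*t[0]-o2-r2*t[1]))
E
```

```text
top [256.7551 171.3605] 147 depth [0.5469 0.172  0.0147] ray@.014 [0.5462 0.172  0.014 ] [nan nan]
top [216.0672 177.4851] 268 depth [0.5288 0.2728 0.0148] ray@.014 [0.5281 0.2727 0.014 ] [nan nan]
top [262.3962 211.7702] 631 depth [0.4453 0.1545 0.0147] ray@.014 [0.4455 0.1544 0.014 ] [nan nan]
top [221.5787 217.8148] 432 depth [0.4279 0.2546 0.0143] ray@.014 [0.428  0.2548 0.014 ] [nan nan]
top stack 382 [ 0.5092 -0.1821  0.0846] [ 0.4847 -0.2093  0.0662] [ 0.5368 -0.1593  0.1039]
side [290.1301 150.8618] 123 depth [0.5317 0.2729 0.0141] ray@.014 [0.5314 0.2732 0.014 ] [0.0453 0.0429]
side [256.1062 163.6327] 226 depth [0.4303 0.2539 0.014 ] ray@.014 [0.4307 0.2548 0.014 ] [0.0597 0.057 ]
side [312.8095 167.8571] 84 depth [0.5485 0.1718 0.014 ] ray@.014 [0.5487 0.1722 0.014 ] [0.0343 0.0327]
side [277.63 182.21] 400 depth [0.4481 0.1537 0.0139] ray@.014 [0.4481 0.1539 0.014 ] [nan nan]
side stack 646 [ 0.5074 -0.1945  0.0827] [ 0.4864 -0.2139  0.066 ] [ 0.5392 -0.1636  0.1003]
tri [0.5471 0.1714 0.0148] gap 0.002208492019476059
tri [0.5293 0.2719 0.0151] gap 0.002848680919191207
tri [0.4467 0.1539 0.0144] gap 0.002572328319328934
tri [0.4292 0.2542 0.0147] gap 0.0025903871544198814
```

```bash
cat >> h.py <<'E'
def go(x,y,z,yaw=0.):
    s=arm.get_state(); A=R.from_euler('xyz',s['ee_rot']); B=R.from_euler('xyz',[np.pi,0,yaw])
    print('at',np.round(s['eef_pos'],4),'move cm',np.round(A.inv().apply(np.array([x,y,z])-s['eef_pos'])*100,2),'rot',np.round((A.inv()*B).as_rotvec(degrees=True),2),'t',round(s['t'],2),'w',round(s['width'],4))
E
python3 -c "
from h import *
go(.48,.21,.24)"
```

```text
at [0.2045 0.6433 0.2406] move cm [39.38 32.94  0.06] rot [ -0.    -0.   -17.64] t 1.6 w 0.0873
```

Request:
move_arm(
  rows=[
    {"translation": [39.4, 32.9, 0], "rot": [0, 0, -17.6], "hand": 0},
    {"translation": [39.4, 32.9, 0], "rot": [0, 0, -17.6], "hand": 0},
    {"translation": [39.4, 32.9, 0], "rot": [0, 0, -17.6], "hand": 0},
    {"translation": [39.4, 32.9, 0], "rot": [0, 0, -17.6], "hand": 0},
    {"translation": [39.4, 32.9, 0], "rot": [0, 0, -17.6], "hand": 0},
    {"translation": [39.4, 32.9, 0], "rot": [0, 0, -17.6], "hand": 0},
    {"translation": [39.4, 32.9, 0], "rot": [0, 0, -17.6], "hand": 0},
    {"translation": [39.4, 32.9, 0], "rot": [0, 0, -17.6], "hand": 0},
  ],
)

```text
t: 2.27
eef_pos: [0.3843, 0.3603, 0.241]
ee_rot: [-3.141, -0.0, -0.0]
force: [1.2, 0.2, -0.0]
width: 0.0876
gripper_force: 0.0
```

```bash
python3 -c "
from h import *
go(.48,.21,.24)"
```

```text
at [0.3843 0.3603 0.241 ] move cm [ 9.58 15.03  0.09] rot [-0.04 -0.03 -0.01] t 2.27 w 0.0876
```

Request:
move_arm(
  rows=[
    {"translation": [9.4, 14.5, 0], "hand": 0},
    {"translation": [9.4, 14.5, 0], "hand": 0},
    {"translation": [9.4, 14.5, 0], "hand": 0},
    {"translation": [9.4, 14.5, 0], "hand": 0},
    {"translation": [9.4, 14.5, 0], "hand": 0},
    {"translation": [9.4, 14.5, 0], "hand": 0},
    {"translation": [9.4, 14.5, 0], "hand": 0},
  ],
)

```text
validation failed for argument at $.ro...
```

```bash
python3 - <<'E'
from h import *
np.set_printoptions(precision=4,suppress=True)
print(arm.get_state()['qd'],arm.get_state()['q'])
im,d,P,T=grab('wrist','pics/w1.png'); p,_,f=cam('wrist'); go(.55,.2,.2)
m=((im[:,:,2]>110)&(im[:,:,0]<70)&(im[:,:,2].astype(int)-im[:,:,1]>60)).astype(np.uint8)
n,l,s,ce=cv2.connectedComponentsWithStats(m)
for i in range(1,n):
    if s[i,4]<300: continue
    c=max(cv2.findContours((l==i).astype(np.uint8),0,1)[0],key=len)
    e=cv2.fitEllipse(cv2.convexHull(c)) ; c0=e[0]
    r=T[:3,:3]@np.array([(c0[0]-p['cx'])/f,(c0[1]-p['cy'])/f,1]); q=T[:3,3]+r*((0.014-T[2,3])/r[2])
    print(ce[i],s[i],e,'ray',q,'depth',np.nanmedian(P[l==i],0))
E
```

```text
[-0.8403 -0.1795 -0.2125  0.0029  0.0347  0.835 ] [ 1.126   0.1135 -0.3124  0.0001 -1.144   0.4446]
at [0.3863 0.3552 0.241 ] move cm [16.41 15.47  4.12] rot [ 0.07 -0.   -0.15] t 2.32 w 0.0876
[411.7219  18.1759] [ 386    0   53   42 1870] ((412.2160949707031, 12.543920516967773), (51.74142837524414, 58.690467834472656), 22.42794418334961) ray [0.5288 0.2716 0.014 ] depth [0.5242 0.2719 0.0148]
[521.7919   5.5406] [505   0  37  15 394] ((524.1626586914062, -6.767000675201416), (35.953922271728516, 44.17778396606445), 36.83816146850586) ray [0.5448 0.1702 0.014 ] depth [0.5349 0.1711 0.0149]
[524.4914 103.5864] [ 488   66   74   76 4381] ((524.4439086914062, 103.60755157470703), (68.30658721923828, 81.26525115966797), 40.791194915771484) ray [0.4467 0.1529 0.014 ] depth [0.4465 0.1534 0.0149]
[422.0256 122.1452] [ 392   92   61   62 2926] ((422.0260009765625, 122.0958023071289), (58.0225944519043, 63.83643341064453), 37.843074798583984) ray [0.4286 0.2537 0.014 ] depth [0.4287 0.2538 0.0148]
```

View pics/w1.png

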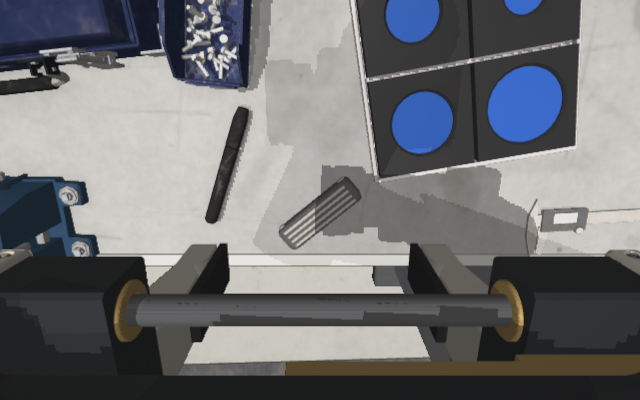

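The wrist view shows the tray recesses at (412,12), (521,5), (524,104) and (422,122). All four match the two-camera triangulation to about 1 mm, with floors near z = 0.0145. Next I go to the stand.

Request:
move_arm(
  rows=[
    {"translation": [12.4, 54.4, 0], "rot": [0, 0, 0], "hand": 0},
    {"translation": [12.4, 54.4, 0], "rot": [0, 0, 0], "hand": 0},
    {"translation": [12.4, 54.4, 0], "rot": [0, 0, 0], "hand": 0},
    {"translation": [12.4, 54.4, 0], "rot": [0, 0, 0], "hand": 0},
    {"translation": [12.4, 54.4, 0], "rot": [0, 0, 0], "hand": 0},
    {"translation": [12.4, 54.4, 0], "rot": [0, 0, 0], "hand": 0},
    {"translation": [12.4, 54.4, 0], "rot": [0, 0, 0], "hand": 0},
    {"translation": [12.4, 54.4, 0], "rot": [0, 0, 0], "hand": 0},
  ],
)

```text
t: 2.98
eef_pos: [0.4575, 0.0352, 0.2412]
ee_rot: [-3.141, -0.001, -0.0]
force: [1.6, 0.8, 0.1]
width: 0.0881
gripper_force: 0.0
```

```bash
python3 -c "
from h import *
go(.51,-.187,.23)"
```

```text
at [0.4575 0.0352 0.2412] move cm [ 5.25 22.22  1.11] rot [-0.04 -0.08 -0.  ] t 2.98 w 0.0881
```

Request:
move_arm(
  rows=[
    {"translation": [5.0, 21.2, 1.1], "rot": [0, 0, 0], "hand": 0},
    {"translation": [5.0, 21.2, 1.1], "rot": [0, 0, 0], "hand": 0},
    {"translation": [5.0, 21.2, 1.1], "rot": [0, 0, 0], "hand": 0},
    {"translation": [5.0, 21.2, 1.1], "rot": [0, 0, 0], "hand": 0},
    {"translation": [5.0, 21.2, 1.1], "rot": [0, 0, 0], "hand": 0},
    {"translation": [5.0, 21.2, 1.1], "rot": [0, 0, 0], "hand": 0},
    {"translation": [5.0, 21.2, 1.1], "rot": [0, 0, 0], "hand": 0},
    {"translation": [5.0, 21.2, 1.1], "rot": [0, 0, 0], "hand": 0},
  ],
)

```text
t: 3.65
eef_pos: [0.5071, -0.1756, 0.2292]
ee_rot: [-3.141, 0.001, -0.003]
force: [0.7, 0.6, 0.4]
width: 0.0874
gripper_force: 0.0
```

```bash
python3 - <<'E'
from h import *
np.set_printoptions(precision=4,suppress=True)
im,d,P,T=grab('wrist'); go(.51,-.187,.23)
cv2.imwrite('pics/w2.png',cv2.resize(im[40:280,170:490,::-1],(800,600),interpolation=cv2.INTER_CUBIC))
np.save('w2P.npy',P)
for lo,hi in [(.05,.062),(.068,.076),(.083,.09),(.0945,.0985),(.0985,.103)]:
    s=(P[...,2]>lo)&(P[...,2]<hi)&(abs(P[...,0]-.51)<.05)&(abs(P[...,1]+.187)<.05)
    if s.sum()>10:
        (cx,cy),r=cv2.minEnclosingCircle(P[s][:,:2].astype(np.float32)); print(lo,hi,s.sum(),np.median(P[s],0),cx,cy,r)
for l in ['shaft_stand','collar','pulley','bearing','gear']:
    print(l,[(w(T,x['point']).round(4),round(x['p'],2)) for x in arm.pinpoint(l,'wrist')[:2]])
E
```

```text
at [ 0.5072 -0.1748  0.2295] move cm [ 0.29  1.22 -0.06] rot [-0.01  0.02 -0.08] t 3.7 w 0.0876
0.05 0.062 795 [ 0.5281 -0.1833  0.0579] 0.5110030174255371 -0.18670585751533508 0.03228527307510376
0.068 0.076 1017 [ 0.5239 -0.1853  0.0731] 0.5111061930656433 -0.18679220974445343 0.026117797940969467
0.083 0.09 747 [ 0.518  -0.1844  0.0868] 0.5107009410858154 -0.186723992228508 0.02039794996380806
0.0945 0.0985 392 [ 0.5112 -0.1868  0.0968] 0.5113112926483154 -0.1884738653898239 0.015777859836816788
0.0985 0.103 529 [ 0.5115 -0.1871  0.0993] 0.5108553171157837 -0.18677814304828644 0.014191286638379097
shaft_stand []
collar [(array([ 0.5101, -0.1867,  0.0865]), 0.95)]
pulley [(array([ 0.5105, -0.1859,  0.0721]), 0.73)]
bearing []
gear []
```

View pics/w2.png

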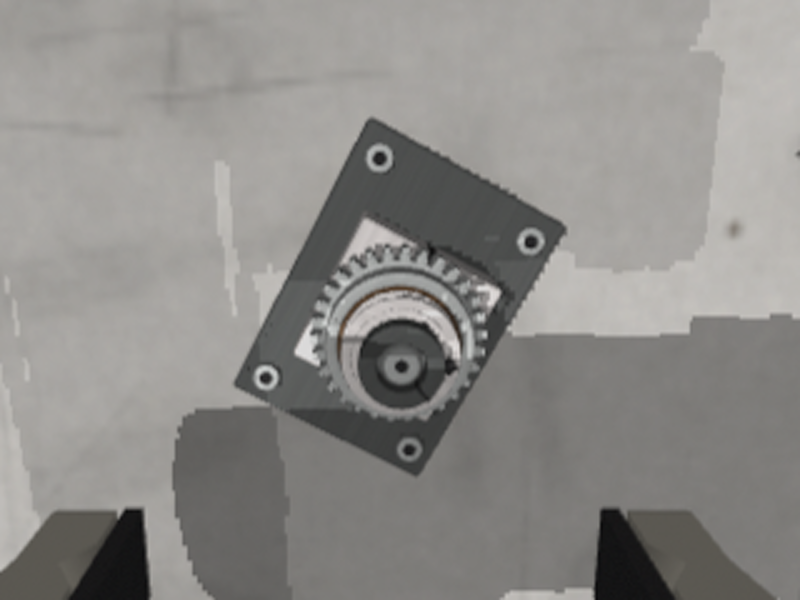

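The wrist view, with the 4 radii fitting the given sizes, puts the shaft axis at (0.511, -0.187) and the faces at 58, 73, 87 and 99 mm as specified. The collar's screw is at crop pixel (450,366), right where a finger would land, and its slit is at (430,395). I'll turn the tool 90° to avoid both.

Request:
move_arm(
  rows=[
    {"translation": [0.35, 1.2, 6], "rot": [0, 0, 12], "hand": 0},
    {"translation": [0.35, 1.2, 6], "rot": [0, 0, 24], "hand": 0},
    {"translation": [0.35, 1.2, 6], "rot": [0, 0, 36], "hand": 0},
    {"translation": [0.35, 1.2, 6], "rot": [0, 0, 48], "hand": 0},
    {"translation": [0.35, 1.2, 6], "rot": [0, 0, 60], "hand": 0},
    {"translation": [0.35, 1.2, 6], "rot": [0, 0, 72], "hand": 0},
    {"translation": [0.35, 1.2, 6], "rot": [0, 0, 84], "hand": 0},
    {"translation": [0.35, 1.2, 6], "rot": [0, 0, 90], "hand": 0},
  ],
)

```text
t: 4.62
eef_pos: [0.511, -0.1862, 0.1698]
ee_rot: [-3.141, -0.0, -1.005]
force: [-0.4, 0.2, -1.1]
width: 0.0879
gripper_force: 0.0
```

```bash
sed -i 's/yaw=0\./yaw=-np.pi\/2/' h.py; python3 -c "
from h import *
go(.511,-.187,.15)"
```

```text
at [ 0.511  -0.1862  0.1698] move cm [0.07 0.05 1.98] rot [-3.000e-02 -1.000e-02  3.239e+01] t 4.62 w 0.0879
```

Request:
move_arm(
  rows=[
    {"translation": [0.05, 0.05, 1], "rot": [0, 0, 8], "hand": 0},
    {"translation": [0.05, 0.05, 2], "rot": [0, 0, 16], "hand": 0},
    {"translation": [0.05, 0.05, 3], "rot": [0, 0, 24], "hand": 0},
    {"translation": [0.05, 0.05, 4], "rot": [0, 0, 31], "hand": 0},
    {"translation": [0.05, 0.05, 4.5], "rot": [0, 0, 31], "hand": 0},
    {"translation": [0.05, 0.05, 4.5], "rot": [0, 0, 31], "hand": 0},
    {"translation": [0.05, 0.05, 4.5], "rot": [0, 0, 31], "hand": 0},
    {"translation": [0.05, 0.05, 4.5], "rot": [0, 0, 31], "hand": 0},
  ],
)

```text
t: 5.28
eef_pos: [0.5112, -0.1873, 0.1252]
ee_rot: [-3.141, -0.0, -1.539]
force: [0.3, -0.2, 0.6]
width: 0.088
gripper_force: 0.0
```

```bash
python3 -c "
from h import *
go(.511,-.187,.1065)"
```

```text
at [ 0.5112 -0.1873  0.1252] move cm [-0.03  0.02  1.87] rot [-0.05 -0.01  1.83] t 5.28 w 0.088
```

Request:
move_arm(
  rows=[
    {"translation": [0, 0, 1], "rot": [0, 0, 1.8], "hand": 0.4},
    {"translation": [0, 0, 1.85], "rot": [0, 0, 1.8], "hand": 0.5},
    {"translation": [0, 0, 1.85], "rot": [0, 0, 1.8], "hand": 0.55},
    {"translation": [0, 0, 1.85], "rot": [0, 0, 1.8], "hand": 0.55},
    {"translation": [0, 0, 1.85], "rot": [0, 0, 1.8], "hand": 0.6},
    {"translation": [0, 0, 1.85], "rot": [0, 0, 1.8], "hand": 0.8},
    {"translation": [0, 0, 1.85], "rot": [0, 0, 1.8], "hand": 1},
    {"translation": [0, 0, 1.85], "rot": [0, 0, 1.8], "hand": 1},
  ],
  squeeze=20,
)

```text
t: 5.95
eef_pos: [0.5109, -0.1877, 0.1064]
ee_rot: [-3.141, -0.0, -1.573]
force: [0.8, 0.0, -0.2]
width: 0.0399
gripper_force: 0.0
```

Request:
move_arm(
  rows=[
    {"translation": [0, 0, 0], "rot": [0, 0, 0], "hand": 1},
    {"translation": [0, 0, 0], "rot": [0, 0, 0], "hand": 1},
    {"translation": [0, 0, 0], "rot": [0, 0, 0], "hand": 1},
    {"translation": [0, 0, 0], "rot": [0, 0, 0], "hand": 1},
  ],
  squeeze=20,
)

```text
t: 6.28
eef_pos: [0.5108, -0.1877, 0.1062]
ee_rot: [-3.141, -0.0, -1.573]
force: [1.3, 0.6, 2.6]
width: 0.0269
gripper_force: 20.0
```

Request:
move_arm(
  rows=[
    {"translation": [0, 0, -0.5], "rot": [0, 0, 0], "hand": 1},
    {"translation": [0, 0, -1.5], "rot": [0, 0, 0], "hand": 1},
    {"translation": [0, 0, -3], "rot": [0, 0, 0], "hand": 1},
    {"translation": [0, 0, -4.5], "rot": [0, 0, 0], "hand": 1},
    {"translation": [0, 0, -6], "rot": [0, 0, 0], "hand": 1},
    {"translation": [-1.5, -0.2, -6], "rot": [0, 0, 0], "hand": 1},
    {"translation": [-4, -0.5, -6], "rot": [0, 0, 0], "hand": 1},
    {"translation": [-7, -0.8, -6], "rot": [0, 0, 0], "hand": 1},
  ],
  squeeze=20,
)

```text
t: 6.95
eef_pos: [0.519, -0.1178, 0.1674]
ee_rot: [-3.14, 0.0, -1.575]
force: [0.7, 0.7, -0.4]
width: 0.027
gripper_force: 20.0
```

Request:
move_arm(
  rows=[
    {"translation": [-3.5, -0.4, 0], "rot": [0, 0, 0], "hand": 1},
    {"translation": [-7, -0.8, 0], "rot": [0, 0, 0], "hand": 1},
    {"translation": [-10.5, -1.2, 0], "rot": [0, 0, 0], "hand": 1},
    {"translation": [-14, -1.6, 0], "rot": [0, 0, 0], "hand": 1},
    {"translation": [-17.5, -2, 0], "rot": [0, 0, 0], "hand": 1},
    {"translation": [-21, -2.4, 0], "rot": [0, 0, 0], "hand": 1},
    {"translation": [-24, -2.6, 0], "rot": [0, 0, 0], "hand": 1},
    {"translation": [-27, -2.8, 0], "rot": [0, 0, 0], "hand": 1},
  ],
  squeeze=20,
)

```text
t: 7.62
eef_pos: [0.5476, 0.1542, 0.1672]
ee_rot: [-3.141, 0.0, -1.572]
force: [0.7, 0.5, -0.7]
width: 0.0264
gripper_force: 20.0
```

```bash
python3 -c "
from h import *
go(.547,.1715,.05)"
```

```text
at [0.5476 0.1542 0.1672] move cm [-1.72  0.07 11.72] rot [-0.05  0.03 -0.1 ] t 7.62 w 0.0264
```

Request:
move_arm(
  rows=[
    {"translation": [-1.2, 0.05, 0.5], "rot": [0, 0, 0], "hand": 1},
    {"translation": [-1.7, 0.05, 2.5], "rot": [0, 0, 0], "hand": 1},
    {"translation": [-1.7, 0.05, 5], "rot": [0, 0, 0], "hand": 1},
    {"translation": [-1.7, 0.05, 7.5], "rot": [0, 0, 0], "hand": 1},
    {"translation": [-1.7, 0.05, 9.5], "rot": [0, 0, 0], "hand": 1},
    {"translation": [-1.7, 0.05, 11], "rot": [0, 0, 0], "hand": 1},
    {"translation": [-1.7, 0.05, 11.7], "rot": [0, 0, 0], "hand": 1},
    {"translation": [-1.7, 0.05, 11.7], "rot": [0, 0, 0], "hand": 1},
  ],
)

```text
t: 8.28
eef_pos: [0.5463, 0.1686, 0.0479]
ee_rot: [3.139, -0.002, -1.573]
force: [0.6, -0.2, -0.5]
width: 0.0266
gripper_force: 20.0
```

```bash
python3 -c "
from h import *
im,d,P,T=grab('wrist')
cv2.imwrite('pics/w3.png',im[:,:,::-1])
go(.547,.1715,.0335)
for i in range(4): print(arm.get_state()['force'])"
```

```text
at [0.547  0.1689 0.0491] move cm [-0.26 -0.    1.56] rot [ 0.04 -0.04 -0.13] t 8.33 w 0.0271
[-0.48508801 -0.15835666 -0.25991138]
[-0.48508801 -0.15835666 -0.25991138]
[-0.48508801 -0.15835666 -0.25991138]
[-0.48508801 -0.15835666 -0.25991138]
```

View pics/w3.png

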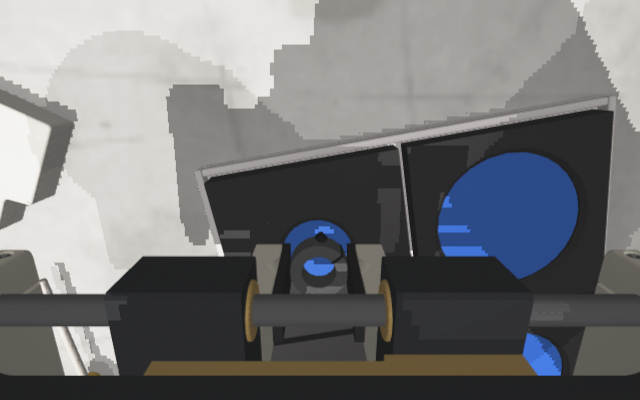

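The wrist view shows the collar held level at (318,265), over the blue recess at (318,240). I lower it now.

Request:
move_arm(
  rows=[
    {"translation": [-0.25, 0, 0.4], "rot": [0, 0, 0], "hand": 1},
    {"translation": [-0.25, 0, 0.8], "rot": [0, 0, 0], "hand": 1},
    {"translation": [-0.25, 0, 1.1], "rot": [0, 0, 0], "hand": 1},
    {"translation": [-0.25, 0, 1.25], "rot": [0, 0, 0], "hand": 1},
    {"translation": [-0.25, 0, 1.35], "rot": [0, 0, 0], "hand": 1},
    {"translation": [-0.25, 0, 1.4], "rot": [0, 0, 0], "hand": 1},
    {"translation": [-0.25, 0, 1.45], "rot": [0, 0, 0], "hand": 1},
    {"translation": [-0.25, 0, 1.45], "rot": [0, 0, 0], "hand": 1},
  ],
)

```text
t: 9.0
eef_pos: [0.547, 0.1718, 0.0346]
ee_rot: [-3.142, 0.0, -1.573]
force: [-0.1, -0.6, 0.6]
width: 0.0267
gripper_force: 20.0
```

Request:
move_arm(
  rows=[
    {"translation": [0, 0, 0.03], "rot": [0, 0, 0], "hand": 1},
    {"translation": [0, 0, 0.06], "rot": [0, 0, 0], "hand": 1},
    {"translation": [0, 0, 0.06], "rot": [0, 0, 0], "hand": 1},
    {"translation": [0, 0, 0.06], "rot": [0, 0, 0], "hand": 1},
  ],
)

```text
t: 9.33
eef_pos: [0.5471, 0.1718, 0.034]
ee_rot: [-3.142, 0.0, -1.573]
force: [-0.2, 0.9, -0.0]
width: 0.0267
gripper_force: 20.0
```

Request:
move_arm(
  rows=[
    {"translation": [0, 0, 0.02], "rot": [0, 0, 0], "hand": 1},
    {"translation": [0, 0, 0.05], "rot": [0, 0, 0], "hand": 1},
    {"translation": [0, 0, 0.05], "rot": [0, 0, 0], "hand": 1},
    {"translation": [0, 0, 0.05], "rot": [0, 0, 0], "hand": 1},
  ],
)

```text
t: 9.67
eef_pos: [0.547, 0.1718, 0.0334]
ee_rot: [3.142, -0.0, -1.573]
force: [-0.4, 1.1, -0.5]
width: 0.0264
gripper_force: 20.0
```

```bash
python3 -c "
from h import *
go(.547,.1715,.0335); print(arm.get_state()['force'])"
```

```text
at [0.547  0.1718 0.0334] move cm [ 0.03  0.   -0.01] rot [ 0.   -0.   -0.13] t 9.67 w 0.0264
[-0.37690721  1.06489355 -0.51010397]
```

Request:
move_arm(
  rows=[
    {"translation": [0, 0, 0.02], "rot": [0, 0, 0], "hand": 1},
    {"translation": [0, 0, 0.05], "rot": [0, 0, 0], "hand": 1},
    {"translation": [0, 0, 0.05], "rot": [0, 0, 0], "hand": 1},
    {"translation": [0, 0, 0.05], "rot": [0, 0, 0], "hand": 1},
  ],
)

```text
t: 10.0
eef_pos: [0.5471, 0.1718, 0.0332]
ee_rot: [-3.141, 0.0, -1.573]
force: [-2.0, 0.4, 3.3]
width: 0.0268
gripper_force: 20.0
```

Contact is at the expected height (3.3 N). I release the collar and lift.

Request:
move_arm(
  rows=[
    {"translation": [0, 0, 0], "rot": [0, 0, 0], "hand": 0.65},
    {"translation": [0, 0, 0], "rot": [0, 0, 0], "hand": 0.6},
    {"translation": [0, 0, 0], "rot": [0, 0, 0], "hand": 0.55},
    {"translation": [0, 0, 0], "rot": [0, 0, 0], "hand": 0.55},
    {"translation": [0, 0, -0.5], "rot": [0, 0, 0], "hand": 0.55},
    {"translation": [0, 0, -2], "rot": [0, 0, 0], "hand": 0.5},
    {"translation": [0, 0, -5], "rot": [0, 0, 0], "hand": 0.4},
    {"translation": [0, 0, -9], "rot": [0, 0, 0], "hand": 0.3},
  ],
)

```text
t: 10.67
eef_pos: [0.5453, 0.1707, 0.1216]
ee_rot: [3.137, -0.003, -1.573]
force: [0.5, 1.3, 0.6]
width: 0.052
gripper_force: 0.0
```

Request:
move_arm(
  rows=[
    {"translation": [4, 0.4, -4], "rot": [0, 0, 0], "hand": 0.3},
    {"translation": [8, 0.8, -5], "rot": [0, 0, 0], "hand": 0.3},
    {"translation": [12, 1.2, -5], "rot": [0, 0, 0], "hand": 0.3},
    {"translation": [16, 1.6, -5], "rot": [0, 0, 0], "hand": 0.3},
    {"translation": [20, 2, -5], "rot": [0, 0, 0], "hand": 0.3},
    {"translation": [24, 2.4, -5], "rot": [0, 0, 0], "hand": 0.3},
    {"translation": [28, 2.8, -5], "rot": [0, 0, 0], "hand": 0.3},
    {"translation": [32, 3.2, -5], "rot": [0, 0, 0], "hand": 0.3},
  ],
)

```text
t: 11.33
eef_pos: [0.5141, -0.1464, 0.1737]
ee_rot: [-3.141, 0.0, -1.573]
force: [0.2, -1.2, -0.4]
width: 0.0614
gripper_force: 0.0
```

```bash
cat >> h.py <<'E'
def check(cx,cy,rad,top):
    "part in nest: circle of its top face in the top and side cameras' depth"
    for c in ['top','side']:
        im,d,P,T=grab(c)
        s=(abs(P[...,2]-top)<.003)&(np.hypot(P[...,0]-cx,P[...,1]-cy)<rad+.008)
        b=(P[...,2]>top+.006)&(np.hypot(P[...,0]-cx,P[...,1]-cy)<rad+.008)
        if s.sum()>5:
            q=P[s]; (x,y),r=cv2.minEnclosingCircle(q[:,:2].astype(np.float32))
            A=np.c_[q[:,:2]-[cx,cy],np.ones(len(q))]; print(c,s.sum(),b.sum(),'circ',round(x,4),round(y,4),round(r,4),'med z',np.median(q[:,2]).round(4),'tilt',np.linalg.lstsq(A,q[:,2],rcond=None)[0].round(3))
E
python3 -c "
from h import *
check(.547,.1715,.014,.026)
go(.511,-.187,.13)"
```

```text
side 54 0 circ 0.5486 0.1716 0.015 med z 0.0254 tilt [0.007 0.015 0.025]
at [ 0.5133 -0.1492  0.1732] move cm [3.78 0.2  4.33] rot [ 0.02 -0.02 -0.44] t 11.43 w 0.0615
```

The collar is seated: top at 25.4 mm, circle centre within 1.6 mm of the nest. Next is the pulley.

Request:
move_arm(
  rows=[
    {"translation": [2.5, 0.2, 0], "rot": [0, 0, 0], "hand": 0.3},
    {"translation": [3.7, 0.2, 0], "rot": [0, 0, 0], "hand": 0.3},
    {"translation": [3.7, 0.2, 1], "rot": [0, 0, 0], "hand": 0.3},
    {"translation": [3.7, 0.2, 3], "rot": [0, 0, 0], "hand": 0.3},
    {"translation": [3.7, 0.2, 5], "rot": [0, 0, 0], "hand": 0.3},
    {"translation": [3.7, 0.2, 6.5], "rot": [0, 0, 0], "hand": 0.3},
    {"translation": [3.7, 0.2, 6.5], "rot": [0, 0, 0], "hand": 0.3},
    {"translation": [3.7, 0.2, 6.5], "rot": [0, 0, 0], "hand": 0.3},
  ],
)

```text
t: 12.1
eef_pos: [0.5122, -0.1809, 0.1073]
ee_rot: [3.14, -0.0, -1.572]
force: [0.5, -0.0, -0.4]
width: 0.0609
gripper_force: 0.0
```

```bash
python3 -c "
from h import *
go(.511,-.187,.0925)"
```

```text
at [ 0.5122 -0.1809  0.1073] move cm [0.61 0.12 1.48] rot [ 0.12 -0.01 -0.09] t 12.1 w 0.0609
```

Request:
move_arm(
  rows=[
    {"translation": [0.6, 0.1, 0.3], "rot": [0, 0, 0], "hand": 0.3},
    {"translation": [0.6, 0.1, 1], "rot": [0, 0, 0], "hand": 0.3},
    {"translation": [0.6, 0.1, 1.48], "rot": [0, 0, 0], "hand": 0.4},
    {"translation": [0.6, 0.1, 1.48], "rot": [0, 0, 0], "hand": 0.45},
    {"translation": [0.6, 0.1, 1.48], "rot": [0, 0, 0], "hand": 0.5},
    {"translation": [0.6, 0.1, 1.48], "rot": [0, 0, 0], "hand": 0.6},
    {"translation": [0.6, 0.1, 1.48], "rot": [0, 0, 0], "hand": 1},
    {"translation": [0.6, 0.1, 1.48], "rot": [0, 0, 0], "hand": 1},
  ],
  squeeze=20,
)

```text
t: 12.77
eef_pos: [0.5117, -0.1875, 0.0934]
ee_rot: [-3.141, -0.0, -1.573]
force: [-0.7, 0.5, 0.2]
width: 0.0387
gripper_force: 20.0
```

Request:
move_arm(
  rows=[
    {"translation": [0, 0, 0], "rot": [0, 0, 0], "hand": 1},
    {"translation": [0, 0, 0], "rot": [0, 0, 0], "hand": 1},
  ],
  squeeze=20,
)

```text
t: 12.93
eef_pos: [0.5117, -0.1875, 0.0934]
ee_rot: [-3.141, -0.0, -1.573]
force: [-0.4, -0.8, 0.6]
width: 0.0388
gripper_force: 20.0
```

Request:
move_arm(
  rows=[
    {"translation": [0, 0, -0.5], "rot": [0, 0, 0], "hand": 1},
    {"translation": [0, 0, -1.5], "rot": [0, 0, 0], "hand": 1},
    {"translation": [0, 0, -3], "rot": [0, 0, 0], "hand": 1},
    {"translation": [0, 0, -4.5], "rot": [0, 0, 0], "hand": 1},
    {"translation": [0, 0, -6.5], "rot": [0, 0, 0], "hand": 1},
    {"translation": [-1.5, -0.1, -7], "rot": [0, 0, 0], "hand": 1},
    {"translation": [-4, -0.2, -7], "rot": [0, 0, 0], "hand": 1},
    {"translation": [-7, -0.3, -7], "rot": [0, 0, 0], "hand": 1},
  ],
)

```text
t: 13.6
eef_pos: [0.5151, -0.1176, 0.1647]
ee_rot: [-3.14, 0.0, -1.575]
force: [0.2, -0.7, -1.0]
width: 0.0389
gripper_force: 20.0
```

Request:
move_arm(
  rows=[
    {"translation": [-3.5, -0.1, 0], "rot": [0, 0, 0], "hand": 1},
    {"translation": [-7, -0.3, 0], "rot": [0, 0, 0], "hand": 1},
    {"translation": [-10.5, -0.4, 0], "rot": [0, 0, 0], "hand": 1},
    {"translation": [-14, -0.6, 0], "rot": [0, 0, 0], "hand": 1},
    {"translation": [-17.5, -0.7, 0], "rot": [0, 0, 0], "hand": 1},
    {"translation": [-21, -0.9, 0], "rot": [0, 0, 0], "hand": 1},
    {"translation": [-24.5, -1, 0], "rot": [0, 0, 0], "hand": 1},
    {"translation": [-28, -1.2, 0], "rot": [0, 0, 0], "hand": 1},
  ],
)

```text
t: 14.27
eef_pos: [0.5271, 0.1643, 0.1644]
ee_rot: [-3.141, 0.001, -1.573]
force: [-0.8, -1.4, -0.4]
width: 0.0386
gripper_force: 20.0
```

```bash
python3 -c "
from h import *
go(.529,.272,.06)"
```

```text
at [0.5271 0.1643 0.1644] move cm [-10.77  -0.15  10.44] rot [-0.05  0.03 -0.12] t 14.27 w 0.0386
```

Request:
move_arm(
  rows=[
    {"translation": [-3.5, -0.1, 0], "rot": [0, 0, 0], "hand": 1},
    {"translation": [-7, -0.15, 0], "rot": [0, 0, 0], "hand": 1},
    {"translation": [-9.5, -0.15, 1], "rot": [0, 0, 0], "hand": 1},
    {"translation": [-10.7, -0.15, 3], "rot": [0, 0, 0], "hand": 1},
    {"translation": [-10.7, -0.15, 5.5], "rot": [0, 0, 0], "hand": 1},
    {"translation": [-10.7, -0.15, 8], "rot": [0, 0, 0], "hand": 1},
    {"translation": [-10.7, -0.15, 10], "rot": [0, 0, 0], "hand": 1},
    {"translation": [-10.7, -0.15, 10.8], "rot": [0, 0, 0], "hand": 1},
  ],
)

```text
t: 14.93
eef_pos: [0.5279, 0.2687, 0.053]
ee_rot: [3.139, -0.002, -1.573]
force: [-0.2, -0.4, -0.5]
width: 0.0386
gripper_force: 20.0
```

```bash
python3 -c "
from h import *
im,d,P,T=grab('wrist')
cv2.imwrite('pics/w4.png',im[:,:,::-1])
go(.529,.272,.0344)"
```

```text
at [0.5278 0.2685 0.0527] move cm [-0.36 -0.12  1.83] rot [ 0.19 -0.16 -0.15] t 14.98 w 0.0389
```

View pics/w4.png

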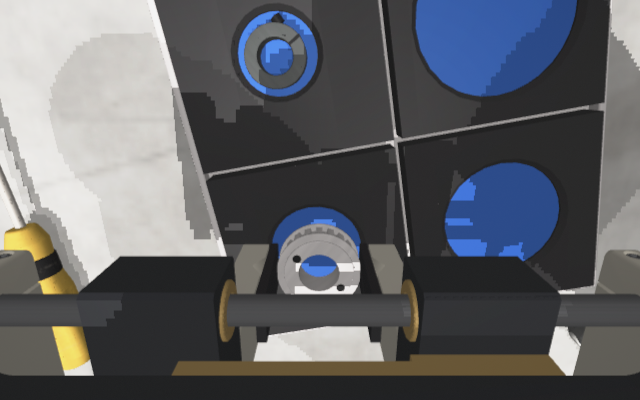

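The collar sits centred in its recess at (276,55). The pulley is held level at (319,265), over its recess at (317,235). I lower it.

Request:
move_arm(
  rows=[
    {"translation": [-0.35, -0.1, 0.4], "rot": [0, 0, 0], "hand": 1},
    {"translation": [-0.35, -0.1, 0.8], "rot": [0, 0, 0], "hand": 1},
    {"translation": [-0.35, -0.1, 1.2], "rot": [0, 0, 0], "hand": 1},
    {"translation": [-0.35, -0.1, 1.4], "rot": [0, 0, 0], "hand": 1},
    {"translation": [-0.35, -0.1, 1.55], "rot": [0, 0, 0], "hand": 1},
    {"translation": [-0.35, -0.1, 1.65], "rot": [0, 0, 0], "hand": 1},
    {"translation": [-0.35, -0.1, 1.7], "rot": [0, 0, 0], "hand": 1},
    {"translation": [-0.35, -0.1, 1.7], "rot": [0, 0, 0], "hand": 1},
  ],
)

```text
t: 15.65
eef_pos: [0.5302, 0.2729, 0.0383]
ee_rot: [-3.141, 0.0, -1.573]
force: [0.2, -0.1, -1.3]
width: 0.0386
gripper_force: 20.0
```

Request:
move_arm(
  rows=[
    {"translation": [0, 0, 0.03], "rot": [0, 0, 0], "hand": 1},
    {"translation": [0, 0, 0.06], "rot": [0, 0, 0], "hand": 1},
    {"translation": [0, 0, 0.06], "rot": [0, 0, 0], "hand": 1},
    {"translation": [0, 0, 0.06], "rot": [0, 0, 0], "hand": 1},
  ],
)

```text
t: 15.98
eef_pos: [0.5302, 0.2729, 0.0376]
ee_rot: [-3.142, 0.0, -1.573]
force: [-0.8, 0.5, -0.9]
width: 0.0388
gripper_force: 20.0
```

Request:
move_arm(
  rows=[
    {"translation": [0.1, 0.1, 0.08], "rot": [0, 0, 0], "hand": 1},
    {"translation": [0.1, 0.1, 0.15], "rot": [0, 0, 0], "hand": 1},
    {"translation": [0.1, 0.1, 0.22], "rot": [0, 0, 0], "hand": 1},
    {"translation": [0.1, 0.1, 0.27], "rot": [0, 0, 0], "hand": 1},
    {"translation": [0.1, 0.1, 0.29], "rot": [0, 0, 0], "hand": 1},
    {"translation": [0.1, 0.1, 0.29], "rot": [0, 0, 0], "hand": 1},
  ],
)

```text
t: 16.48
eef_pos: [0.5291, 0.2719, 0.0346]
ee_rot: [3.142, -0.0, -1.573]
force: [0.4, -1.0, -0.9]
width: 0.0387
gripper_force: 20.0
```

Request:
move_arm(
  rows=[
    {"translation": [0, 0, 0.02], "rot": [0, 0, 0], "hand": 1},
    {"translation": [0, 0, 0.05], "rot": [0, 0, 0], "hand": 1},
    {"translation": [0, 0, 0.05], "rot": [0, 0, 0], "hand": 1},
    {"translation": [0, 0, 0.05], "rot": [0, 0, 0], "hand": 1},
  ],
)

```text
t: 16.82
eef_pos: [0.5292, 0.272, 0.0344]
ee_rot: [-3.141, 0.0, -1.573]
force: [-1.3, -1.0, 3.0]
width: 0.0391
gripper_force: 20.0
```

Request:
move_arm(
  rows=[
    {"translation": [0, 0, 0], "rot": [0, 0, 0], "hand": 0.5},
    {"translation": [0, 0, 0], "rot": [0, 0, 0], "hand": 0.45},
    {"translation": [0, 0, 0], "rot": [0, 0, 0], "hand": 0.42},
    {"translation": [0, 0, 0], "rot": [0, 0, 0], "hand": 0.42},
    {"translation": [0, 0, -0.5], "rot": [0, 0, 0], "hand": 0.42},
    {"translation": [0, 0, -2], "rot": [0, 0, 0], "hand": 0.4},
    {"translation": [0, 0, -5], "rot": [0, 0, 0], "hand": 0.3},
    {"translation": [0, 0, -9], "rot": [0, 0, 0], "hand": 0.18},
  ],
)

```text
t: 17.48
eef_pos: [0.5276, 0.2706, 0.1227]
ee_rot: [3.137, -0.004, -1.573]
force: [1.0, 0.3, -0.2]
width: 0.0608
gripper_force: 0.0
```

Request:
move_arm(
  rows=[
    {"translation": [4, 0.1, -4], "rot": [0, 0, 0], "hand": 0.18},
    {"translation": [8, 0.3, -5], "rot": [0, 0, 0], "hand": 0.18},
    {"translation": [12, 0.5, -5], "rot": [0, 0, 0], "hand": 0.18},
    {"translation": [16, 0.6, -5], "rot": [0, 0, 0], "hand": 0.18},
    {"translation": [20, 0.8, -5], "rot": [0, 0, 0], "hand": 0.18},
    {"translation": [24, 0.9, -5], "rot": [0, 0, 0], "hand": 0.18},
    {"translation": [28, 1.1, -5], "rot": [0, 0, 0], "hand": 0.18},
    {"translation": [32, 1.2, -5], "rot": [0, 0, 0], "hand": 0.18},
  ],
)

```text
t: 18.15
eef_pos: [0.5159, -0.0475, 0.175]
ee_rot: [-3.14, 0.0, -1.573]
force: [2.0, 1.0, -0.6]
width: 0.0716
gripper_force: 0.0
```

```bash
python3 -c "
from h import *
check(.529,.272,.02,.028)
go(.511,-.187,.1)"
```

```text
side 80 0 circ 0.5312 0.2722 0.0208 med z 0.0274 tilt [0.006 0.003 0.027]
at [ 0.5154 -0.0503  0.1745] move cm [13.67  0.33  7.46] rot [ 0.02 -0.02 -0.42] t 18.25 w 0.0716
```

The pulley is seated. Next is the bearing.

Request:
move_arm(
  rows=[
    {"translation": [4, 0.1, 0], "rot": [0, 0, 0], "hand": 0.18},
    {"translation": [8, 0.2, 0], "rot": [0, 0, 0], "hand": 0.18},
    {"translation": [12, 0.3, 0], "rot": [0, 0, 0], "hand": 0.18},
    {"translation": [13.6, 0.3, 0], "rot": [0, 0, 0], "hand": 0.18},
    {"translation": [13.6, 0.3, 1], "rot": [0, 0, 0], "hand": 0.18},
    {"translation": [13.6, 0.3, 3], "rot": [0, 0, 0], "hand": 0.18},
    {"translation": [13.6, 0.3, 5], "rot": [0, 0, 0], "hand": 0.18},
    {"translation": [13.6, 0.3, 5], "rot": [0, 0, 0], "hand": 0.18},
  ],
)

```text
t: 18.92
eef_pos: [0.5108, -0.181, 0.1208]
ee_rot: [3.136, 0.001, -1.574]
force: [-0.7, 0.0, -0.3]
width: 0.0715
gripper_force: 0.0
```

```bash
python3 -c "
from h import *
im,d,P,T=grab('wrist')
go(.511,-.187,.078)
for lo,hi in [(.055,.061),(.07,.076),(.083,.09),(.09,.1)]:
    s=(P[...,2]>lo)&(P[...,2]<hi)&(np.hypot(P[...,0]-.511,P[...,1]+.187)<.034)
    if s.sum()>10:
        (cx,cy),r=cv2.minEnclosingCircle(P[s][:,:2].astype(np.float32)); print(lo,hi,s.sum(),np.median(P[s],0).round(4),cx,cy,r)"
```

```text
at [ 0.5118 -0.1811  0.1226] move cm [0.59 0.06 4.46] rot [ 0.23  0.02 -0.13] t 18.97 w 0.072
0.055 0.061 1366 [ 0.511  -0.2063  0.0581] 0.5105355978012085 -0.18694548308849335 0.032219164073467255
0.07 0.076 4904 [ 0.5105 -0.1912  0.0728] 0.5104252696037292 -0.18683819472789764 0.02627776376903057
0.083 0.09 281 [ 0.5105 -0.1925  0.0864] 0.5104963183403015 -0.1869896650314331 0.00864496175199747
0.09 0.1 598 [ 0.5106 -0.1884  0.0964] 0.5106347799301147 -0.18661609292030334 0.007068578153848648
```

Request:
move_arm(
  rows=[
    {"translation": [0.55, 0.1, 0.8], "rot": [0, 0, 0], "hand": 0.18},
    {"translation": [0.55, 0.1, 2], "rot": [0, 0, 0], "hand": 0.18},
    {"translation": [0.55, 0.1, 3.2], "rot": [0, 0, 0], "hand": 0.18},
    {"translation": [0.55, 0.1, 4], "rot": [0, 0, 0], "hand": 0.18},
    {"translation": [0.55, 0.1, 4.4], "rot": [0, 0, 0], "hand": 0.18},
    {"translation": [0.55, 0.1, 4.4], "rot": [0, 0, 0], "hand": 0.2},
    {"translation": [0.55, 0.1, 4.4], "rot": [0, 0, 0], "hand": 0.25},
    {"translation": [0.55, 0.1, 4.4], "rot": [0, 0, 0], "hand": 0.3},
  ],
  squeeze=30,
)

```text
t: 19.63
eef_pos: [0.5127, -0.1872, 0.0809]
ee_rot: [-3.14, -0.0, -1.573]
force: [0.5, 0.7, 0.5]
width: 0.0641
gripper_force: 0.0
```

```bash
python3 -c "
from h import *
go(.5107,-.187,.078)"
```

```text
at [ 0.5127 -0.1872  0.0809] move cm [-0.02  0.2   0.29] rot [-0.07 -0.01 -0.11] t 19.63 w 0.0641
```

Request:
move_arm(
  rows=[
    {"translation": [0, 0.2, 0.2], "rot": [0, 0, 0], "hand": 0.3},
    {"translation": [0, 0.2, 0.29], "rot": [0, 0, 0], "hand": 0.33},
    {"translation": [0, 0.2, 0.29], "rot": [0, 0, 0], "hand": 0.36},
    {"translation": [0, 0.2, 0.29], "rot": [0, 0, 0], "hand": 0.4},
    {"translation": [0, 0.2, 0.29], "rot": [0, 0, 0], "hand": 0.5},
    {"translation": [0, 0.2, 0.29], "rot": [0, 0, 0], "hand": 1},
    {"translation": [0, 0.2, 0.29], "rot": [0, 0, 0], "hand": 1},
    {"translation": [0, 0.2, 0.29], "rot": [0, 0, 0], "hand": 1},
  ],
  squeeze=30,
)

```text
t: 20.3
eef_pos: [0.5104, -0.1872, 0.0774]
ee_rot: [-3.141, -0.0, -1.573]
force: [-0.1, -0.7, 1.1]
width: 0.0506
gripper_force: 30.0
```

Request:
move_arm(
  rows=[
    {"translation": [0, 0, -0.4], "rot": [0, 0, 0], "hand": 1},
    {"translation": [0, 0, -1.2], "rot": [0, 0, 0], "hand": 1},
    {"translation": [0, 0, -2.5], "rot": [0, 0, 0], "hand": 1},
    {"translation": [0, 0, -4.5], "rot": [0, 0, 0], "hand": 1},
    {"translation": [0, 0, -6.5], "rot": [0, 0, 0], "hand": 1},
    {"translation": [-1, 0, -8], "rot": [0, 0, 0], "hand": 1},
    {"translation": [-3, 0.5, -8], "rot": [0, 0, 0], "hand": 1},
    {"translation": [-6, 1, -8], "rot": [0, 0, 0], "hand": 1},
  ],
)

```text
t: 20.97
eef_pos: [0.5003, -0.1277, 0.1588]
ee_rot: [-3.14, -0.0, -1.575]
force: [1.0, 0.6, -2.0]
width: 0.0507
gripper_force: 30.0
```

Request:
move_arm(
  rows=[
    {"translation": [-3.5, 0.6, 0], "rot": [0, 0, 0], "hand": 1},
    {"translation": [-7, 1.3, 0], "rot": [0, 0, 0], "hand": 1},
    {"translation": [-10.5, 2, 0], "rot": [0, 0, 0], "hand": 1},
    {"translation": [-14, 2.6, 0], "rot": [0, 0, 0], "hand": 1},
    {"translation": [-17.5, 3.3, 0], "rot": [0, 0, 0], "hand": 1},
    {"translation": [-21, 4, 0], "rot": [0, 0, 0], "hand": 1},
    {"translation": [-24.5, 4.6, 0], "rot": [0, 0, 0], "hand": 1},
    {"translation": [-28, 5.2, 0], "rot": [0, 0, 0], "hand": 1},
  ],
)

```text
t: 21.63
eef_pos: [0.4478, 0.1542, 0.158]
ee_rot: [3.142, 0.0, -1.573]
force: [1.2, 0.3, -1.8]
width: 0.0506
gripper_force: 30.0
```

```bash
python3 -c "
from h import *
go(.429,.254,.06)"
```

```text
at [0.4478 0.1542 0.158 ] move cm [-9.97  1.9   9.8 ] rot [ 0.    0.   -0.13] t 21.63 w 0.0506
```

Request:
move_arm(
  rows=[
    {"translation": [-3.5, 0.8, 0], "rot": [0, 0, 0], "hand": 1},
    {"translation": [-7, 1.5, 0], "rot": [0, 0, 0], "hand": 1},
    {"translation": [-9, 1.9, 1], "rot": [0, 0, 0], "hand": 1},
    {"translation": [-9.9, 1.9, 3], "rot": [0, 0, 0], "hand": 1},
    {"translation": [-9.9, 1.9, 5.5], "rot": [0, 0, 0], "hand": 1},
    {"translation": [-9.9, 1.9, 8], "rot": [0, 0, 0], "hand": 1},
    {"translation": [-9.9, 1.9, 9.8], "rot": [0, 0, 0], "hand": 1},
    {"translation": [-9.9, 1.9, 9.8], "rot": [0, 0, 0], "hand": 1},
  ],
)

```text
t: 22.3
eef_pos: [0.4281, 0.25, 0.0564]
ee_rot: [3.137, -0.005, -1.574]
force: [-0.3, -0.6, -0.8]
width: 0.0507
gripper_force: 30.0
```

```bash
python3 -c "
from h import *
im,d,P,T=grab('wrist')
cv2.imwrite('pics/w5.png',im[:,:,::-1])
go(.429,.254,.0334)"
```

```text
at [0.4291 0.2508 0.0583] move cm [-0.33  0.    2.48] rot [ 0.16 -0.2  -0.13] t 22.35 w 0.051
```

View pics/w5.png

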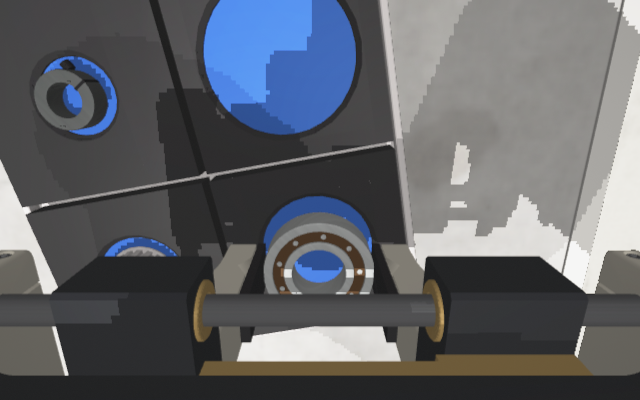

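The bearing is held level at (319,265), over its recess at (318,235). The collar (75,97) and pulley (140,250) are in their recesses.

Request:
move_arm(
  rows=[
    {"translation": [-0.3, 0, 0.5], "rot": [0, 0, 0], "hand": 1},
    {"translation": [-0.3, 0, 1], "rot": [0, 0, 0], "hand": 1},
    {"translation": [-0.3, 0, 1.4], "rot": [0, 0, 0], "hand": 1},
    {"translation": [-0.3, 0, 1.7], "rot": [0, 0, 0], "hand": 1},
    {"translation": [-0.3, 0, 1.9], "rot": [0, 0, 0], "hand": 1},
    {"translation": [-0.3, 0, 2], "rot": [0, 0, 0], "hand": 1},
    {"translation": [-0.3, 0, 2], "rot": [0, 0, 0], "hand": 1},
    {"translation": [-0.3, 0, 2], "rot": [0, 0, 0], "hand": 1},
  ],
)

```text
t: 23.02
eef_pos: [0.4302, 0.2551, 0.0394]
ee_rot: [-3.141, 0.0, -1.573]
force: [0.4, -0.2, -1.1]
width: 0.051
gripper_force: 30.0
```

```bash
python3 -c "
from h import *
go(.429,.254,.0334)"
```

```text
at [0.4302 0.2551 0.0394] move cm [0.11 0.12 0.6 ] rot [-0.01  0.   -0.13] t 23.02 w 0.051
```

Request:
move_arm(
  rows=[
    {"translation": [0.1, 0.1, 0.15], "rot": [0, 0, 0], "hand": 1},
    {"translation": [0.1, 0.1, 0.3], "rot": [0, 0, 0], "hand": 1},
    {"translation": [0.1, 0.1, 0.4], "rot": [0, 0, 0], "hand": 1},
    {"translation": [0.1, 0.1, 0.48], "rot": [0, 0, 0], "hand": 1},
    {"translation": [0.1, 0.1, 0.52], "rot": [0, 0, 0], "hand": 1},
    {"translation": [0.1, 0.1, 0.54], "rot": [0, 0, 0], "hand": 1},
    {"translation": [0.1, 0.1, 0.55], "rot": [0, 0, 0], "hand": 1},
    {"translation": [0.1, 0.1, 0.55], "rot": [0, 0, 0], "hand": 1},
  ],
)

```text
t: 23.68
eef_pos: [0.4292, 0.2541, 0.0338]
ee_rot: [-3.142, 0.0, -1.573]
force: [-0.3, 0.5, -0.6]
width: 0.0504
gripper_force: 30.0
```

Request:
move_arm(
  rows=[
    {"translation": [0, 0, 0.02], "rot": [0, 0, 0], "hand": 1},
    {"translation": [0, 0, 0.05], "rot": [0, 0, 0], "hand": 1},
    {"translation": [0, 0, 0.05], "rot": [0, 0, 0], "hand": 1},
    {"translation": [0, 0, 0.05], "rot": [0, 0, 0], "hand": 1},
  ],
)

```text
t: 24.02
eef_pos: [0.4292, 0.2541, 0.0334]
ee_rot: [-3.141, 0.0, -1.573]
force: [0.1, -1.2, 0.7]
width: 0.0507
gripper_force: 30.0
```

Request:
move_arm(
  rows=[
    {"translation": [0, 0, 0.02], "rot": [0, 0, 0], "hand": 1},
    {"translation": [0, 0, 0.04], "rot": [0, 0, 0], "hand": 1},
    {"translation": [0, 0, 0.04], "rot": [0, 0, 0], "hand": 1},
  ],
)

```text
t: 24.27
eef_pos: [0.4292, 0.2541, 0.0333]
ee_rot: [-3.141, 0.0, -1.573]
force: [-2.2, -1.0, 5.9]
width: 0.0504
gripper_force: 30.0
```

Request:
move_arm(
  rows=[
    {"translation": [0, 0, 0], "rot": [0, 0, 0], "hand": 0.36},
    {"translation": [0, 0, 0], "rot": [0, 0, 0], "hand": 0.32},
    {"translation": [0, 0, 0], "rot": [0, 0, 0], "hand": 0.29},
    {"translation": [0, 0, 0], "rot": [0, 0, 0], "hand": 0.29},
    {"translation": [0, 0, -0.5], "rot": [0, 0, 0], "hand": 0.29},
    {"translation": [0, 0, -2], "rot": [0, 0, 0], "hand": 0.25},
    {"translation": [0, 0, -5], "rot": [0, 0, 0], "hand": 0.1},
    {"translation": [0, 0, -9], "rot": [0, 0, 0], "hand": 0.05},
  ],
)

```text
t: 24.93
eef_pos: [0.4278, 0.2525, 0.1219]
ee_rot: [3.138, -0.004, -1.573]
force: [1.3, 2.8, -0.7]
width: 0.0741
gripper_force: 0.0
```

Request:
move_arm(
  rows=[
    {"translation": [4, -0.7, -4], "rot": [0, 0, 0], "hand": 0.05},
    {"translation": [8, -1.4, -5], "rot": [0, 0, 0], "hand": 0.05},
    {"translation": [12, -2.1, -5], "rot": [0, 0, 0], "hand": 0.05},
    {"translation": [16, -2.8, -5], "rot": [0, 0, 0], "hand": 0.05},
    {"translation": [20, -3.6, -5], "rot": [0, 0, 0], "hand": 0.05},
    {"translation": [24, -4.4, -5], "rot": [0, 0, 0], "hand": 0.05},
    {"translation": [28, -5.1, -5], "rot": [0, 0, 0], "hand": 0.05},
    {"translation": [32, -5.8, -5], "rot": [0, 0, 0], "hand": 0.05},
  ],
)

```text
t: 25.6
eef_pos: [0.4851, -0.0611, 0.1736]
ee_rot: [-3.141, 0.0, -1.573]
force: [1.1, 1.0, -0.8]
width: 0.0833
gripper_force: 0.0
```

```bash
python3 -c "
from h import *
check(.429,.254,.026,.029)
go(.511,-.187,.1)"
```

```text
side 159 0 circ 0.431 0.253 0.0271 med z 0.0281 tilt [ 0.    -0.009  0.028]
at [ 0.4851 -0.064   0.173 ] move cm [12.27 -2.69  7.31] rot [ 0.02 -0.04 -0.48] t 25.7 w 0.0832
```

The bearing is seated. Last is the gear.

Request:
move_arm(
  rows=[
    {"translation": [4, -0.9, 0], "rot": [0, 0, 0], "hand": 0.05},
    {"translation": [8, -1.8, 0], "rot": [0, 0, 0], "hand": 0.05},
    {"translation": [11, -2.6, 0], "rot": [0, 0, 0], "hand": 0.05},
    {"translation": [12.2, -2.7, 0], "rot": [0, 0, 0], "hand": 0.05},
    {"translation": [12.2, -2.7, 1], "rot": [0, 0, 0], "hand": 0.05},
    {"translation": [12.2, -2.7, 3], "rot": [0, 0, 0], "hand": 0.05},
    {"translation": [12.2, -2.7, 5], "rot": [0, 0, 0], "hand": 0.05},
    {"translation": [12.2, -2.7, 5], "rot": [0, 0, 0], "hand": 0.05},
  ],
)

```text
t: 26.37
eef_pos: [0.5091, -0.1799, 0.1191]
ee_rot: [3.135, 0.001, -1.574]
force: [-1.4, 0.3, -0.6]
width: 0.0827
gripper_force: 0.0
```

Request:
move_arm(
  rows=[
    {"translation": [0, 0, 0], "rot": [0, 0, 0], "hand": 0.05},
    {"translation": [0, 0, 0], "rot": [0, 0, 0], "hand": 0.05},
    {"translation": [0, 0, 0], "rot": [0, 0, 0], "hand": 0.05},
  ],
)

```text
t: 26.62
eef_pos: [0.5128, -0.1807, 0.1242]
ee_rot: [-3.14, -0.0, -1.572]
force: [0.5, 0.6, -0.2]
width: 0.0835
gripper_force: 0.0
```

```bash
python3 -c "
from h import *
im,d,P,T=grab('wrist')
go(.5107,-.187,.064)
for lo,hi in [(.055,.061),(.09,.1)]:
    s=(P[...,2]>lo)&(P[...,2]<hi)&(np.hypot(P[...,0]-.511,P[...,1]+.187)<.036)
    if s.sum()>10:
        (cx,cy),r=cv2.minEnclosingCircle(P[s][:,:2].astype(np.float32)); print(lo,hi,s.sum(),np.median(P[s],0).round(4),cx,cy,r)"
```

```text
at [ 0.5127 -0.1808  0.1242] move cm [0.62 0.21 6.02] rot [-0.12 -0.01 -0.09] t 26.67 w 0.0833
0.055 0.061 5065 [ 0.5105 -0.1928  0.058 ] 0.5100932717323303 -0.18683117628097534 0.03237517550587654
0.09 0.1 579 [ 0.5106 -0.1883  0.0963] 0.5103827118873596 -0.18568095564842224 0.006720844190567732
```

Request:
move_arm(
  rows=[
    {"translation": [0.6, 0.2, 0.8], "rot": [0, 0, 0], "hand": 0.05},
    {"translation": [0.6, 0.2, 2.2], "rot": [0, 0, 0], "hand": 0.05},
    {"translation": [0.6, 0.2, 3.6], "rot": [0, 0, 0], "hand": 0.05},
    {"translation": [0.6, 0.2, 4.8], "rot": [0, 0, 0], "hand": 0.05},
    {"translation": [0.6, 0.2, 5.6], "rot": [0, 0, 0], "hand": 0.05},
    {"translation": [0.6, 0.2, 5.9], "rot": [0, 0, 0], "hand": 0.05},
    {"translation": [0.6, 0.2, 5.9], "rot": [0, 0, 0], "hand": 0.1},
    {"translation": [0.6, 0.2, 5.9], "rot": [0, 0, 0], "hand": 0.15},
  ],
  squeeze=40,
)

```text
t: 27.33
eef_pos: [0.5102, -0.1873, 0.0642]
ee_rot: [-3.141, -0.0, -1.573]
force: [0.5, -0.2, 0.0]
width: 0.0769
gripper_force: 0.0
```

```bash
python3 -c "
from h import *
go(.5104,-.187,.064)"
```

```text
at [ 0.5102 -0.1873  0.0642] move cm [-0.03 -0.02  0.02] rot [-0.02 -0.01 -0.12] t 27.33 w 0.0769
```

Request:
move_arm(
  rows=[
    {"translation": [0, 0, 0.02], "rot": [0, 0, 0], "hand": 0.2},
    {"translation": [0, 0, 0.02], "rot": [0, 0, 0], "hand": 0.23},
    {"translation": [0, 0, 0.02], "rot": [0, 0, 0], "hand": 0.26},
    {"translation": [0, 0, 0.02], "rot": [0, 0, 0], "hand": 0.3},
    {"translation": [0, 0, 0.02], "rot": [0, 0, 0], "hand": 1},
    {"translation": [0, 0, 0.02], "rot": [0, 0, 0], "hand": 1},
    {"translation": [0, 0, 0.02], "rot": [0, 0, 0], "hand": 1},
    {"translation": [0, 0, 0.02], "rot": [0, 0, 0], "hand": 1},
  ],
  squeeze=40,
)

```text
t: 28.0
eef_pos: [0.5105, -0.1872, 0.0641]
ee_rot: [-3.14, -0.0, -1.573]
force: [1.6, 1.2, 4.6]
width: 0.0621
gripper_force: 40.0
```

Request:
move_arm(
  rows=[
    {"translation": [0, 0, -0.3], "rot": [0, 0, 0], "hand": 1},
    {"translation": [0, 0, -0.8], "rot": [0, 0, 0], "hand": 1},
    {"translation": [0, 0, -1.6], "rot": [0, 0, 0], "hand": 1},
    {"translation": [0, 0, -3], "rot": [0, 0, 0], "hand": 1},
    {"translation": [0, 0, -4.5], "rot": [0, 0, 0], "hand": 1},
    {"translation": [0, 0, -6.5], "rot": [0, 0, 0], "hand": 1},
    {"translation": [0, 0, -8.5], "rot": [0, 0, 0], "hand": 1},
    {"translation": [0, 0, -9.5], "rot": [0, 0, 0], "hand": 1},
  ],
)

```text
t: 28.67
eef_pos: [0.5097, -0.1873, 0.1609]
ee_rot: [-3.141, -0.0, -1.573]
force: [0.3, -0.3, -2.3]
width: 0.0619
gripper_force: 40.0
```

Request:
move_arm(
  rows=[
    {"translation": [-1.5, 0.2, 0], "rot": [0, 0, 0], "hand": 1},
    {"translation": [-4, 0.7, 0], "rot": [0, 0, 0], "hand": 1},
    {"translation": [-7.5, 1.4, 0], "rot": [0, 0, 0], "hand": 1},
    {"translation": [-11, 2.1, 0], "rot": [0, 0, 0], "hand": 1},
    {"translation": [-14.5, 2.7, 0], "rot": [0, 0, 0], "hand": 1},
    {"translation": [-18, 3.4, 0], "rot": [0, 0, 0], "hand": 1},
    {"translation": [-21.5, 4.1, 0], "rot": [0, 0, 0], "hand": 1},
    {"translation": [-25, 4.7, 0], "rot": [0, 0, 0], "hand": 1},
  ],
)

```text
t: 29.33
eef_pos: [0.4617, 0.0639, 0.1584]
ee_rot: [3.14, -0.001, -1.574]
force: [0.6, -0.3, -2.2]
width: 0.0618
gripper_force: 40.0
```

```bash
python3 -c "
from h import *
go(.4467,.1537,.06)"
```

```text
at [0.4617 0.0639 0.1584] move cm [-8.98  1.51  9.84] rot [ 0.09 -0.03 -0.16] t 29.33 w 0.0618
```

Request:
move_arm(
  rows=[
    {"translation": [-3.5, 0.6, 0], "rot": [0, 0, 0], "hand": 1},
    {"translation": [-6.5, 1.1, 0], "rot": [0, 0, 0], "hand": 1},
    {"translation": [-8.5, 1.5, 0], "rot": [0, 0, 0], "hand": 1},
    {"translation": [-8.9, 1.5, 2], "rot": [0, 0, 0], "hand": 1},
    {"translation": [-8.9, 1.5, 4.5], "rot": [0, 0, 0], "hand": 1},
    {"translation": [-8.9, 1.5, 7], "rot": [0, 0, 0], "hand": 1},
    {"translation": [-8.9, 1.5, 9], "rot": [0, 0, 0], "hand": 1},
    {"translation": [-8.9, 1.5, 9], "rot": [0, 0, 0], "hand": 1},
  ],
)

```text
t: 30.0
eef_pos: [0.4456, 0.1498, 0.065]
ee_rot: [3.135, -0.005, -1.574]
force: [-0.5, 0.1, -3.2]
width: 0.0619
gripper_force: 40.0
```

Request:
move_arm(
  rows=[
    {"translation": [0, 0, 0], "rot": [0, 0, 0], "hand": 1},
    {"translation": [0, 0, 0], "rot": [0, 0, 0], "hand": 1},
    {"translation": [0, 0, 0], "rot": [0, 0, 0], "hand": 1},
  ],
)

```text
t: 30.25
eef_pos: [0.4494, 0.1524, 0.07]
ee_rot: [-3.14, 0.001, -1.573]
force: [-0.6, 0.3, -1.7]
width: 0.0619
gripper_force: 40.0
```

```bash
python3 -c "
from h import *
im,d,P,T=grab('wrist')
cv2.imwrite('pics/w6.png',im[:,:,::-1])
go(.4467,.1537,.0341)"
```

```text
at [0.4494 0.1524 0.07  ] move cm [-0.12  0.27  3.59] rot [-0.1   0.08 -0.13] t 30.3 w 0.0616
```

View pics/w6.png

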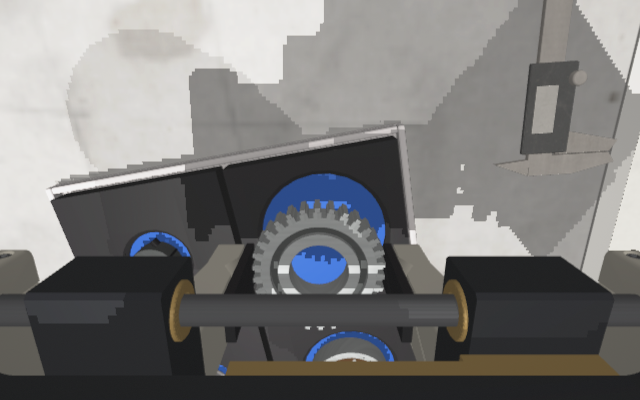

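The gear is held level at (319,265), over its recess at (323,215). The neighbours stay clear of the fingers.

Request:
move_arm(
  rows=[
    {"translation": [-0.1, 0.25, 0.5], "rot": [0, 0, 0], "hand": 1},
    {"translation": [-0.1, 0.25, 1.2], "rot": [0, 0, 0], "hand": 1},
    {"translation": [-0.1, 0.25, 1.9], "rot": [0, 0, 0], "hand": 1},
    {"translation": [-0.1, 0.25, 2.5], "rot": [0, 0, 0], "hand": 1},
    {"translation": [-0.1, 0.25, 2.9], "rot": [0, 0, 0], "hand": 1},
    {"translation": [-0.1, 0.25, 3], "rot": [0, 0, 0], "hand": 1},
    {"translation": [-0.1, 0.25, 3], "rot": [0, 0, 0], "hand": 1},
    {"translation": [-0.1, 0.25, 3], "rot": [0, 0, 0], "hand": 1},
  ],
)

```text
t: 30.97
eef_pos: [0.4462, 0.153, 0.0386]
ee_rot: [3.141, -0.0, -1.573]
force: [-0.0, 0.5, -1.5]
width: 0.0619
gripper_force: 40.0
```

```bash
python3 -c "
from h import *
go(.4467,.1537,.0341)"
```

```text
at [0.4462 0.153  0.0386] move cm [-0.07 -0.05  0.45] rot [ 0.01 -0.01 -0.13] t 30.97 w 0.0619
```

Request:
move_arm(
  rows=[
    {"translation": [-0.05, -0.05, 0.12], "rot": [0, 0, 0], "hand": 1},
    {"translation": [-0.05, -0.05, 0.24], "rot": [0, 0, 0], "hand": 1},
    {"translation": [-0.05, -0.05, 0.32], "rot": [0, 0, 0], "hand": 1},
    {"translation": [-0.05, -0.05, 0.36], "rot": [0, 0, 0], "hand": 1},
    {"translation": [-0.05, -0.05, 0.39], "rot": [0, 0, 0], "hand": 1},
    {"translation": [-0.05, -0.05, 0.41], "rot": [0, 0, 0], "hand": 1},
    {"translation": [-0.05, -0.05, 0.41], "rot": [0, 0, 0], "hand": 1},
    {"translation": [-0.05, -0.05, 0.41], "rot": [0, 0, 0], "hand": 1},
  ],
)

```text
t: 31.63
eef_pos: [0.4467, 0.1535, 0.0346]
ee_rot: [-3.142, 0.0, -1.573]
force: [0.4, -0.3, -1.9]
width: 0.0616
gripper_force: 40.0
```

Request:
move_arm(
  rows=[
    {"translation": [0, 0, 0.02], "rot": [0, 0, 0], "hand": 1},
    {"translation": [0, 0, 0.05], "rot": [0, 0, 0], "hand": 1},
    {"translation": [0, 0, 0.05], "rot": [0, 0, 0], "hand": 1},
    {"translation": [0, 0, 0.05], "rot": [0, 0, 0], "hand": 1},
  ],
)

```text
t: 31.97
eef_pos: [0.4467, 0.1535, 0.0342]
ee_rot: [-3.141, 0.0, -1.573]
force: [-0.4, -0.1, 0.4]
width: 0.0615
gripper_force: 40.0
```

Request:
move_arm(
  rows=[
    {"translation": [0, 0, 0.02], "rot": [0, 0, 0], "hand": 1},
    {"translation": [0, 0, 0.04], "rot": [0, 0, 0], "hand": 1},
    {"translation": [0, 0, 0.04], "rot": [0, 0, 0], "hand": 1},
  ],
)

```text
t: 32.22
eef_pos: [0.4467, 0.1535, 0.0341]
ee_rot: [-3.141, 0.0, -1.573]
force: [-3.0, -0.4, 6.5]
width: 0.0621
gripper_force: 40.0
```

Request:
move_arm(
  rows=[
    {"translation": [0, 0, 0], "rot": [0, 0, 0], "hand": 0.24},
    {"translation": [0, 0, 0], "rot": [0, 0, 0], "hand": 0.2},
    {"translation": [0, 0, 0], "rot": [0, 0, 0], "hand": 0.17},
    {"translation": [0, 0, 0], "rot": [0, 0, 0], "hand": 0.17},
    {"translation": [0, 0, -0.4], "rot": [0, 0, 0], "hand": 0.17},
    {"translation": [0, 0, -2], "rot": [0, 0, 0], "hand": 0.17},
    {"translation": [0, 0, -5], "rot": [0, 0, 0], "hand": 0.17},
    {"translation": [0, 0, -9], "rot": [0, 0, 0], "hand": 0.17},
  ],
)

```text
t: 32.88
eef_pos: [0.4451, 0.1522, 0.1228]
ee_rot: [3.137, -0.004, -1.573]
force: [1.4, 0.9, -1.1]
width: 0.0727
gripper_force: 0.0
```

Request:
move_arm(
  rows=[
    {"translation": [4, 0, -4], "rot": [0, 0, 0], "hand": 0.17},
    {"translation": [8, 0, -8], "rot": [0, 0, 0], "hand": 0.17},
    {"translation": [12, 0, -10], "rot": [0, 0, 0], "hand": 0.17},
    {"translation": [16, 0, -10], "rot": [0, 0, 0], "hand": 0.17},
    {"translation": [20, 0, -10], "rot": [0, 0, 0], "hand": 0.17},
    {"translation": [20, 0, -10], "rot": [0, 0, 0], "hand": 0.17},
    {"translation": [20, 0, -10], "rot": [0, 0, 0], "hand": 0.17},
    {"translation": [20, 0, -10], "rot": [0, 0, 0], "hand": 0.17},
  ],
)

```text
t: 33.55
eef_pos: [0.446, -0.0478, 0.2241]
ee_rot: [-3.141, 0.0, -1.576]
force: [0.4, 0.9, -0.7]
width: 0.0727
gripper_force: 0.0
```

```bash
python3 -c "
from h import *
go(.511,-.187,.1)
for a in [(.4467,.1537,.032,.028),(.429,.254,.026,.029),(.529,.272,.02,.028),(.547,.1715,.014,.026)]: check(*a)
im,_=arm.grab_frame('side')
cv2.imwrite('pics/s7.png',cv2.resize(im[120:240,200:360,::-1],(800,600),interpolation=cv2.INTER_CUBIC))"
```

```text
at [ 0.446  -0.0478  0.2241] move cm [13.89 -6.56 12.41] rot [-0.04  0.02 -0.31] t 33.55 w 0.0727
side 251 0 circ 0.4487 0.1535 0.0329 med z 0.0271 tilt [0.003 0.001 0.027]
side 163 0 circ 0.4326 0.2519 0.028 med z 0.0284 tilt [-0.003  0.006  0.028]
top 146 0 circ 0.5284 0.2742 0.02 med z 0.0278 tilt [-0.019 -0.007  0.028]
side 7 0 circ 0.5314 0.2723 0.0189 med z 0.0268 tilt [ 0.024 -0.008  0.027]
top 63 0 circ 0.5465 0.1726 0.0151 med z 0.0256 tilt [0.014 0.003 0.026]
side 49 0 circ 0.5478 0.174 0.0167 med z 0.0255 tilt [-0.036 -0.015  0.025]
```

View pics/s7.png

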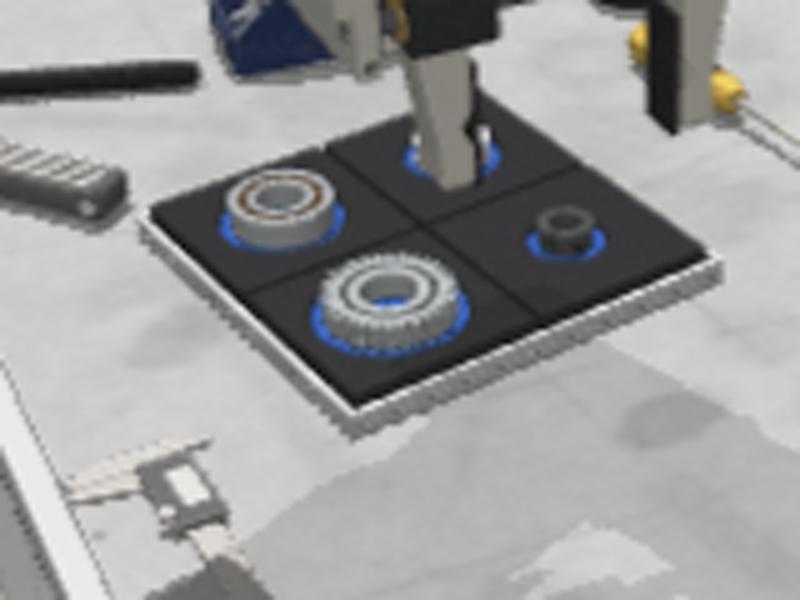

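The side crop shows the bearing (280,205), gear (390,300) and collar (565,230) flat in their recesses. The pulley (455,155) is partly hidden by a finger, but its measured top height shows it is seated. All heights match, so I hand the job in.

```bash
python3 -c "
from h import *
print(arm.job_done())"
```

```text
the job is handed in; nothing more can be done
None
```

The job is done and handed in: collar, pulley, bearing and gear came off in that order, and each sits flat in its own recess. Nothing was dropped, and it took about 34 s of the 109 s allowed.

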